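Line up the reagent bottles by height beside the analyser

TASK

Stand the four amber reagent bottles on the rack's four black discs, one upright in the middle of each, in order of height: the shortest on the disc nearest the cream analyser box, the tallest on the disc farthest from it. Do not knock over any bottle and leave the glass beaker where it is.

Things in the scene. Friction and masses are not known exactly. Their poses are not given: they have to be found in the camera images.
- bottle_52: loose closed amber glass bottle with white cap and paper label, the shortest of four: 52 mm tall over the cap, body 46 mm in diameter (straight-sided from its foot up to 32 mm, then shoulder and a narrower cap), about 70 g; origin at the centre of its underside, z up; stands upright on the bench in front of the rack
- bottle_74: loose closed amber glass bottle with white cap and paper label, the second shortest and thinnest of four: 74 mm tall over the cap, body 34 mm in diameter (straight-sided from its foot up to 54 mm, then shoulder and a narrower cap), about 80 g; origin at the centre of its underside, z up; stands upright on the bench in front of the rack
- bottle_96: loose closed amber glass bottle with white cap and paper label, the second tallest and widest of four: 96 mm tall over the cap, body 50 mm in diameter (straight-sided from its foot up to 76 mm, then shoulder and a narrower cap), about 190 g; origin at the centre of its underside, z up; stands upright on the bench in front of the rack
- bottle_118: loose closed amber glass bottle with white cap and paper label, the tallest of four: 118 mm tall over the cap, body 40 mm in diameter (straight-sided from its foot up to 98 mm, then shoulder and a narrower cap), about 160 g; origin at the centre of its underside, z up; stands upright on the bench in front of the rack
- seat1: first of four equal black rubber discs, 64 mm in diameter, fixed 90 mm apart in a row on the rack, counted from the robot's left (+y) end; origin at the centre of its top face, 12 mm above the bench; y along the row towards seat1, x across the row away from the robot. Rack: fixed white plank 90 x 370 mm, top 10 mm above the bench; end cheeks 22 mm high, 53 mm past the end discs
- seat2: second of four equal black rubber discs, 64 mm in diameter, fixed 90 mm apart in a row on the rack, counted from the robot's left (+y) end; origin at the centre of its top face, 12 mm above the bench; y along the row towards seat1, x across the row away from the robot
- seat3: third of four equal black rubber discs, 64 mm in diameter, fixed 90 mm apart in a row on the rack, counted from the robot's left (+y) end; origin at the centre of its top face, 12 mm above the bench; y along the row towards seat1, x across the row away from the robot
- seat4: fourth of four equal black rubber discs, 64 mm in diameter, fixed 90 mm apart in a row on the rack, counted from the robot's left (+y) end; origin at the centre of its top face, 12 mm above the bench; y along the row towards seat1, x across the row away from the robot
- analyser_display (a point): centre of the small dark display on top of the analyser, near its front edge. The analyser is a fixed cream instrument box with a black sample block on top and a blue foot, 200 x 240 mm and 97 mm high, beyond one end of the rack: the left (+y) or the right (-y); beyond the other end stands a round blue shaker with a black top (150 mm wide, 64 mm high)
- beaker: loose empty glass beaker, 60 mm in diameter, 68 mm high, on the bench among the bottles, in front of the rack's middle; origin at the centre of its underside; to be left alone
Not all that is in view belongs to the job. Leave any red look-alike of the bottle_118 alone.

How it is judged:
By the outcome, as a careful person would: the job done as asked, in the order asked, and still so for the second after the job is handed in, with the robot touching nothing.
It also fails if it takes over 104 s, if anything falls off the work surface, if the arm or the gripper's body presses on something with over 40 N, if the wrist force passes 120 N, or if a joint passes its speed limit or range.

ROBOT

A 7-joint arm with a two-finger parallel gripper is mounted at the origin on the work surface. World frame = base frame: x ahead of the robot, y to its left, z up, the work surface at z = 0. Lengths are in mm, angles in rad, forces in N, time in s.
With the tool pointing down it reaches from about 350 to 900 mm from the base axis. Payload 8.1 kg.
Tool frame: the origin (TCP) lies between the finger pads; the fingertips stand 8 mm ahead of it and the grasp point (between the pads) lies 11 mm behind it; z points along the fingers, y is the line along which they close (so a half turn about z gives the same grasp; the last joint's range is limited). The gripper opens to 92 mm and grips with 3 to 60 N. Pads are 19 mm wide; open, the fingers measure 130 mm over their backs; the gripper's body (75 mm by 190 mm) begins 47 mm behind the grasp point.
Start: joints at [-0.103, 0.434, 0.025, 1.573, -0.012, 1.134, -0.075], TCP at [625.013, -0.027, 234.742] pointing down, gripper open.
Joint ranges: [-2.62, 2.62], [-0.44, 2.09], [-1.27, 1.32], [0.08, 2.57], [-1.32, 4.46], [0.12, 2], [-2.74, 2.74]. Speed limits (rad/s): [2.22, 2.22, 3.01, 3.01, 3.14, 3.14, 3.14].

INTERFACE

Orientations are given as a rotation vector (axis times angle).
In Python, from workcell import r, viewer gives the robot as it stands.
- The arm moves only by the tool apply_moves, never from a script. Its argument "rows" is a list of rows, each a list of 6 numbers: the shift along the tool's x, y, z scaled (see below), then the turn, a rotation vector about the tool's x, y, z scaled (see below). In form: [[dx, dy, dz, ax, ay, az], ...]. A call has exactly 5 rows; each row is the pose to reach, as a shift and turn from the pose commanded when the call began, along the tool's axes at that moment; what a row does not reach only later rows make up. The controller multiplies each number of a shift by 200 mm and each number of a turn by 120 degrees. A row lasts 1/12 s, in which the tool goes at most 41.7 mm and 7.16 degrees, less where a joint would pass 70% of its speed; a pose out of reach is approached as far as the arm can. A call with a number of a shift or a turn outside -1 to 1 is refused whole. A call with a gripper value outside its range is refused whole. "fingers" is the opening, from -1 (shut) to 1 (fully open), set as the call begins (left out, the last holds). The fingers move at their own pace and stop on an object; "force" is the grip in N (left out, the last holds). Time passes only in rows, so rows that repeat a pose let the fingers close, or fill a call up. It gives the time, the measured TCP pose, the force, the opening and the grip force at its end, in the units of the state.
- r.sense(): the state, without advancing time (a new reading comes with each control period).
- viewer.get_image(name): name is "scene" or "side" or "wrist"; returns a dict with "color" (420x560x3 uint8, red, green, blue), "fx", "fy", "cx", "cy" (pixels), "k1" (the pictures are not rectified: a ray, as slopes to the right and down, at radius r is drawn at 1 + k1 r^2 times it, then the intrinsics apply), "rvec" (rotation vector, rad) and "tvec" (3), from world to camera coordinates, as OpenCV has them. Camera axes: x right, y down, z forward; pixel columns grow to the right and rows downward; lengths in mm; the calibration is good to about 2 mm. A picture is of the moment at which its call begins. There is no depth.
- r.sign_off(): hands the job in; it is judged then, once.
The state is a dict: "clock": time; "joints": joint angles; "qd": joint speeds; "joint_efforts": joint torques, N m; "tool_pos": TCP position; "tool_rot": TCP orientation; "contact_force": force on the tool from outside, world axes, zero at the start; "torque": the same for the moment, N m; "width": finger opening in mm; "gripper_force": force on a finger pad.
Only numpy, scipy, OpenCV 4.12 (cv2) and the standard library are available. Lean on these libraries where they do the work, as an engineer would, in place of code of your own. Each camera call takes 0.05 s, during which the arm holds its last target. There are 200 camera calls.

## Working session

There is one attempt and no reset: what is moved stays moved. The work goes in short steps, Python scripts to look and compute and a tool call to move; the robot and the scene stay as the last step left them, time stands still between calls to the robot, and variables do not carry over. Pictures are saved under pics/ and viewed, at most 14 in all, crops included, and the job is handed in when it is done.

Besides the shell and the picture viewer there is one more tool, called after ">>>" as name(argument=value, ...) on one line, values as JSON. apply_moves: Moves the arm, as the interface text tells. Shifts and turns lie within -1 to 1; 1 stands for 200 mm of shift or 120 degrees of turn. Its arguments: {"type":"object","properties":{"rows":{"type":"array"},"fingers":{"type":"number"},"force":{"type":"number"}},"required":["rows"]}

```bash
ls; mkdir -p pics; python3 - <<'E'
from workcell import r, viewer
import cv2,pickle
d={}
for n in ("scene","side","wrist"):
    im=viewer.get_image(n); d[n]=im
    cv2.imwrite(f"pics/{n}0.png",im["color"][:,:,::-1])
    print(n,{k:v for k,v in im.items() if k!="color"})
pickle.dump(d,open("v0.pkl","wb"))
print(r.sense())
E
```

```text
pics
scene {'fx': 460.5303961630173, 'fy': 460.5303961630173, 'cx': 271.0976867185433, 'cy': 210.33232728785939, 'k1': 0.05139870221541638, 'rvec': array([ 1.79943291,  1.36606649, -0.74078417]), 'tvec': array([-125.86506693, -205.81857365, 1767.96245351])}
side {'fx': 445.5479205573119, 'fy': 445.5479205573119, 'cx': 274.296366407868, 'cy': 212.59329934682086, 'k1': 0.026521121243840356, 'rvec': array([ 2.03177304, -0.63477532,  0.34256929]), 'tvec': array([-421.14933979,  234.22677245,  889.26832511])}
wrist {'fx': 312.06464131346877, 'fy': 312.06464131346877, 'cx': 288.35546080355743, 'cy': 205.03024647602498, 'k1': -0.07027669492120187, 'rvec': array([-2.88456628e+00, -2.95167607e-04,  1.94178977e-03]), 'tvec': array([-623.92048091,  -31.65803115,  389.26705645])}
{'clock': 0.15, 'joints': array([-0.1026066 ,  0.43505067,  0.02501172,  1.57385366, -0.01159486,
        1.1339607 , -0.07513205]), 'qd': array([-0.00029395, -0.00151614, -0.00093889, -0.00397246, -0.00045219,
        0.00203008,  0.00085145]), 'joint_efforts': array([ 9.13879558e-04, -6.68263149e+01,  9.85680185e-01, -3.14695251e+01,
       -6.03506877e-02,  3.94195947e-02,  8.07748006e-05]), 'tool_pos': array([ 6.24653089e+02, -6.31156589e-02,  2.34146605e+02]), 'tool_rot': array([-2.22108266e+00, -2.22080357e+00,  1.38256013e-03]), 'contact_force': array([-0.74732044,  0.0973341 , -0.16107715]), 'torque': array([ 0.00445032,  0.05107392, -0.04813448]), 'gripper_force': 0.0, 'width': 91.84623414151682}
```

View pics/scene0.png

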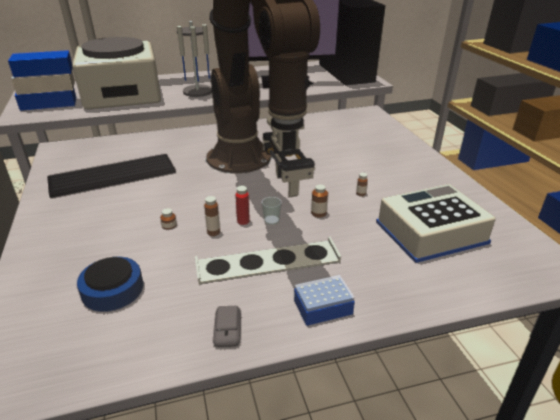

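View pics/side0.png

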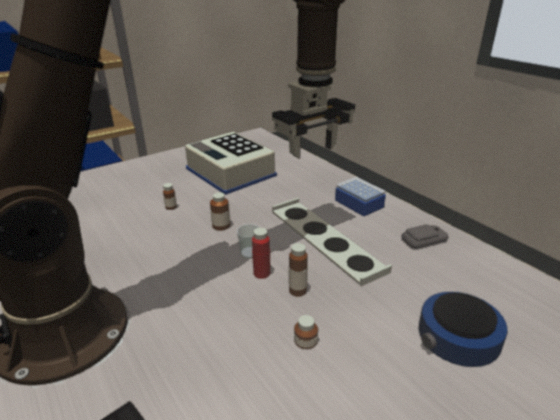

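View pics/wrist0.png

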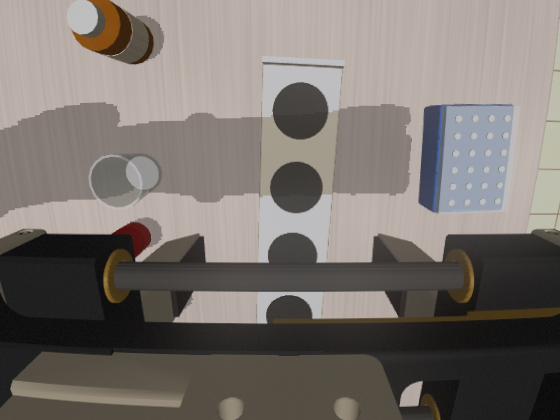

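The scene view shows 52 at (168,217), 118 at (211,216), the red look-alike at (242,206), the beaker at (271,208), 96 at (319,200) and 74 at (362,184). The discs are at x≈218–316, y≈250–267, and the analyser is on the image right (robot's +y). In the side view, the caps are at (168,188) for 74, (219,199) for 96, (260,233) red, (298,250) for 118 and (306,322) for 52. The only thing 118 could be mistaken for is the red bottle: (242,206) in scene, (260,255) in side.

```bash
cat > h.py <<'E'
import numpy as np, cv2
def cam(im):
    R=cv2.Rodrigues(np.array(im["rvec"]))[0]; t=np.array(im["tvec"]); return R,t
def ray(im,u,v):
    R,t=cam(im); d=np.array([(u-im["cx"])/im["fx"],(v-im["cy"])/im["fy"]]); s=d.copy()
    for _ in range(20): s=d/(1+im["k1"]*(s@s))
    return -R.T@t, R.T@np.array([s[0],s[1],1.])
def plane(im,u,v,z):
    o,d=ray(im,u,v); return o+d*(z-o[2])/d[2]
def tri(i1,p1,i2,p2):
    A=np.zeros((3,3));b=np.zeros(3);L=[]
    for i,p in((i1,p1),(i2,p2)):
        o,d=ray(i,*p); d=d/np.linalg.norm(d); P=np.eye(3)-np.outer(d,d); A+=P;b+=P@o;L.append((o,P))
    x=np.linalg.solve(A,b); return x,[round(float(np.linalg.norm(P@(x-o))),1) for o,P in L]
def blobs(mask,lo,hi):
    n,l,s,c=cv2.connectedComponentsWithStats(mask.astype(np.uint8)); 
    return [(c[i].round(1),s[i].tolist()) for i in range(1,n) if lo<s[i][4]<hi]
E
python3 - <<'E'
import pickle; from h import *
np.set_printoptions(suppress=True,precision=1)
d=pickle.load(open("v0.pkl","rb")); S,D=d["scene"],d["side"]
caps={"52":((168,213),(306,323),52),"118":((211,202),(298,250),118),"red":((242,190),(260,233),118),"96":((319,189),(219,198),96),"74":((362,177),(168,187),74)}
for k,(a,b,z) in caps.items(): print(k,*tri(S,a,D,b),plane(S,*a,z)[:2],plane(D,*b,z)[:2])
print("beaker",plane(S,272,202,68)[:2],plane(D,249,232,68)[:2])
for n,im in (("scene",S),("side",D),("wrist",d["wrist"])):
    g=cv2.cvtColor(im["color"],cv2.COLOR_RGB2GRAY)
    for c,s in blobs(g<(45 if n=="side" else 60),150,6000): print(n,c,s,plane(im,*c,12)[:2])
mos=np.vstack([cv2.resize(S["color"][160:240,145:385],None,fx=3,fy=3,interpolation=2),cv2.resize(D["color"][170:350,150:330],(720,330)) [:, :720]])
mos=np.vstack([cv2.resize(S["color"][160:240,145:385],(720,240),interpolation=2),cv2.resize(D["color"][175:355,140:500],(720,360),interpolation=2)])
cv2.imwrite("pics/mos.png",mos[:,:,::-1])
E
```

```text
52 [ 382.  -293.1   41.1] [1.1, 1.1] [ 397.6 -292.1] [ 375.1 -302.9]
118 [ 456.2 -169.8  105.3] [0.6, 0.6] [ 476.9 -172.5] [ 445.6 -182.9]
red [423.3 -73.1 109. ] [0.1, 0.1] [437.7 -75.8] [416.2 -84.9]
96 [444.2 160.1  85.4] [0.1, 0.1] [460.4 153.7] [435.7 142.5]
74 [373.7 336.9  62.5] [1.8, 1.8] [394.6 325.2] [366.8 318.9]
beaker [448.6  10.9] [436.8  -1.6]
scene [526.6  29.2] [484, 0, 76, 72, 4093] [-1313.2  2360.8]
scene [113.7  52.9] [83, 45, 60, 13, 310] [-1592.1  -463.2]
scene [41.2 66.3] [9, 53, 63, 24, 998] [-1400.6  -860.2]
scene [515.2  98.3] [471, 59, 89, 81, 3389] [-190.4 1377.8]
scene [119.2  90.8] [101, 85, 37, 13, 378] [-857.  -433.4]
scene [46.  99.9] [16, 90, 60, 20, 862] [-813.7 -769.8]
scene [484.5 146.3] [447, 111, 83, 58, 2107] [209.  924.6]
scene [262.2 151.2] [209, 117, 105, 60, 2564] [ 3.9 94. ]
scene [  5.5 197. ] [0, 147, 18, 107, 1032] [  97.3 -786.5]
scene [108.3 175.2] [48, 155, 127, 42, 2477] [  36.8 -473. ]
scene [551.3 210.8] [539, 192, 21, 41, 590] [647.3 833.3]
scene [242.5 209.5] [237, 197, 11, 26, 237] [380.6 -66.5]
scene [443.7 213.1] [410, 199, 6
[... 904 characters left out ...]

side [ 61.  329.8] [0, 286, 126, 86, 4598] [ -0.5 -10.5]
side [465.4 316.4] [433, 294, 64, 45, 2068] [ 671.6 -437.8]
side [462.8 351. ] [420, 317, 82, 49, 1059] [ 591.6 -489.4]
side [ 67.1 367.6] [0, 321, 126, 63, 409] [ -11.8 -113.3]
side [124.8 413.6] [103, 403, 40, 17, 352] [  42.6 -262. ]
wrist [119.7  34.9] [96, 3, 36, 52, 591] [434.6 168. ]
wrist [146.1  48.4] [131, 25, 22, 39, 182] [464.2 152.5]
wrist [298.  127.8] [276, 116, 48, 22, 537] [635.1  63.4]
wrist [293.5 171.9] [273, 162, 43, 24, 529] [630.1  11.7]
wrist [383.6 256.8] [373, 247, 26, 17, 253] [747.6 -98.8]
wrist [179.2 299.9] [170, 289, 24, 28, 384] [ 475.2 -163. ]
wrist [398.  300.7] [385, 290, 22, 28, 362] [ 773.3 -164. ]
```

View pics/mos.png

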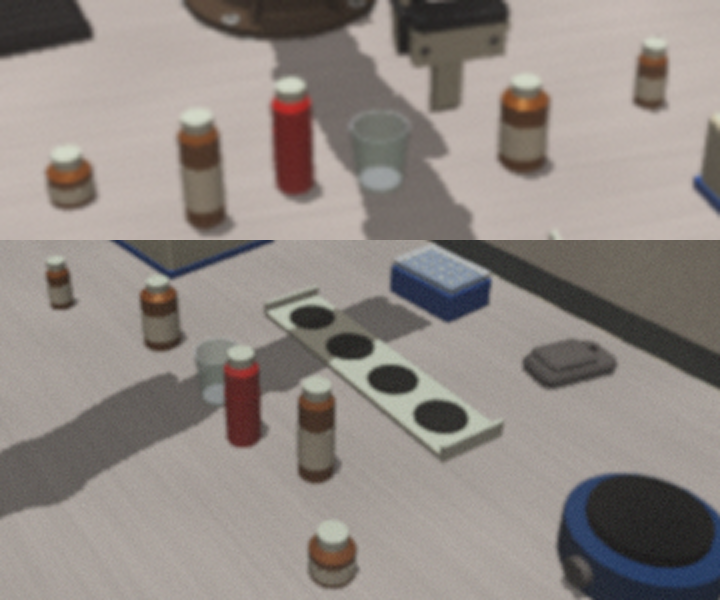

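Confirmed: the amber bottles have brown glass, paper labels and white caps. The red decoy is at (423,-73), well away from the 118 bottle at (456,-170). The analyser is at y≈+520, so seat1 takes the 52, seat2 the 74, seat3 the 96 and seat4 the 118. I'll start with the 118 and hover over it.

>>> apply_moves(rows=[[-0.08,-0.08,0,0,0,0],[-0.18,-0.18,0,0,0,0],[-0.28,-0.28,0,0,0,0],[-0.38,-0.38,0,0,0,0],[-0.45,-0.45,0,0,0,0]], fingers=1)

```text
clock: 0.57
tool_pos: [532.9, -92.1, 234.5]
tool_rot: [-2.223, -2.219, 0.002]
contact_force: [-0.0, -0.3, 0.1]
width: 91.4
gripper_force: 0.0
```

>>> apply_moves(rows=[[-0.1,-0.1,0,0,0,0],[-0.2,-0.2,0,0,0,0],[-0.3,-0.3,0,0,0,0],[-0.4,-0.4,0,0,0,0],[-0.4,-0.4,0,0,0,0]])

```text
clock: 0.98
tool_pos: [450.7, -174.5, 234.6]
tool_rot: [-2.228, -2.214, 0.004]
contact_force: [-0.0, 0.2, -0.6]
width: 92.0
gripper_force: 0.0
```

```bash
cat >> h.py <<'E'
def discs(im):
    """black seat discs (z=12) by ellipse fit"""
    c=im["color"].astype(int); m=((c.max(2)<85)&(c.max(2)-c.min(2)<25)).astype(np.uint8)
    m=cv2.morphologyEx(m,cv2.MORPH_OPEN,np.ones((3,3))); out=[]
    for k in cv2.findContours(m,0,1)[0]:
        if len(k)<20: continue
        e=cv2.fitEllipse(cv2.convexHull(k)); a=cv2.contourArea(k)
        if a/(np.pi/4*e[1][0]*e[1][1]+1)>0.9 and min(e[1])>15: out.append((np.round(e[0],1),np.round(e[1],1),plane(im,*e[0],12)[:2].round(1)))
    return out
def caps(im,z):
    """white caps; blob centre cast on the cap top"""
    h=cv2.cvtColor(im["color"],cv2.COLOR_RGB2HSV).astype(int)
    return [(c,s,plane(im,*c,z)[:2].round(1)) for c,s in blobs((h[:,:,2]>150)&(h[:,:,1]<30),200,5000)]
E
python3 - <<'E'
import pickle; from h import *; from workcell import r,viewer
d=pickle.load(open("v0.pkl","rb"))
for x in discs(d["wrist"]): print(x)
im=viewer.get_image("wrist"); pickle.dump(im,open("v1.pkl","wb")); cv2.imwrite("pics/w1.png",im["color"][:,:,::-1])
for x in caps(im,118): print(x)
for x in discs(im): print(x)
s=r.sense(); print(s["clock"],s["tool_pos"])
E
```

```text
(array([295.8, 186.8]), array([49.9, 51.3]), array([633. ,  -6.5]))
(array([299.9, 110.5]), array([54.2, 55.9]), array([637.2,  82.8]))
(array([280.8,  13.7]), [261, 0, 49, 29, 966], array([445.3, -22.2]))
(array([429.4, 189.8]), array([46.9, 50.9]), array([ 624.1, -185.8]))
(array([440.4, 115.1]), array([50.5, 55.1]), array([628.5, -96.4]))
(array([450.8,  33.7]), array([53.3, 58.6]), array([632.8,  -7. ]))
1.0333 [ 452.86940757 -172.35356732  234.78037055]
```

View pics/w1.png

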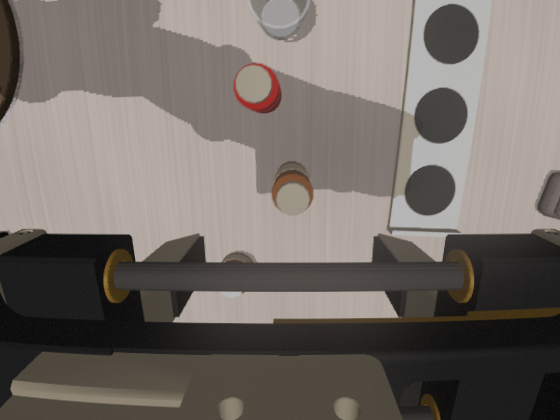

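The wrist view shows the 118's cap at (293,199), the red bottle's cap at (255,85) and the 52 at (233,285) under the gear. The seats agree across both views with a 90 mm pitch. Next I'll work out the 118's centre and the approach.

```bash
python3 - <<'E'
import pickle; from h import *
im=pickle.load(open("v1.pkl","rb")); c=im["color"]
print(c[199,293],c[85,255],c[180,293],c[199,250],c[285,233])
h=cv2.cvtColor(c,cv2.COLOR_RGB2HSV)[150:230,255:330]
for c0,s in blobs((h[:,:,1]<75)&(h[:,:,2]>100),200,3000): print(c0+[255,150],s,plane(im,*(c0+[255,150]),118))
g=cv2.cvtColor(c,cv2.COLOR_RGB2GRAY)[150:230,255:330]
for k in cv2.HoughCircles(cv2.resize(g,None,fx=3,fy=3,interpolation=2),cv2.HOUGH_GRADIENT,1,40,param1=80,param2=15,minRadius=35,maxRadius=70)[0]:
    u,v=k[0]/3+255,k[1]/3+150; print(u,v,k[2]/3,plane(im,u,v,118))
E
```

```text
[157 148 135] [159 151 137] [115  83  59] [178 168 161] [78 73 72]
292.83334 199.83333 16.766666 [ 454.14294024 -171.51707647  118.        ]
293.5 179.5 18.6 [ 454.76956503 -153.4257006   118.        ]
```

The 118 is at (454,-171.5), almost exactly under the tool. I'll descend to TCP z≈71, grip and lift.

>>> apply_moves(rows=[[0.005,0.006,0.15,0,0,0],[0.005,0.006,0.35,0,0,0],[0.005,0.006,0.55,0,0,0],[0.005,0.006,0.73,0,0,0],[0.005,0.006,0.82,0,0,0]])

```text
clock: 1.45
tool_pos: [454.7, -167.5, 67.0]
tool_rot: [-2.217, -2.22, 0.003]
contact_force: [-0.9, 0.4, 0.6]
width: 92.0
gripper_force: 0.0
```

>>> apply_moves(rows=[[0,0,0,0,0,0],[0,0,0,0,0,0],[0,0,0,0,0,0],[0,0,0,0,0,0],[0,0,0,0,0,0]], fingers=-1, force=20)

```text
clock: 1.87
tool_pos: [457.4, -169.2, 72.2]
tool_rot: [2.22, 2.22, 0.003]
contact_force: [0.4, 0.7, 0.6]
width: 63.1
gripper_force: 0.0
```

>>> apply_moves(rows=[[0,0,0,0,0,0],[0,0,0,0,0,0],[0,0,0,0,0,0],[0,0,0,0,0,0],[0,0,0,0,0,0]])

```text
clock: 2.28
tool_pos: [456.2, -169.1, 71.0]
tool_rot: [2.221, 2.221, 0.0]
contact_force: [-1.5, 0.1, 4.6]
width: 39.5
gripper_force: 19.9
```

>>> apply_moves(rows=[[0,0,-0.06,0,0,0],[0,0,-0.16,0,0,0],[0,0,-0.28,0,0,0],[0,0,-0.37,0,0,0],[0,0,-0.4,0,0,0]])

```text
clock: 2.7
tool_pos: [457.3, -169.4, 152.9]
tool_rot: [2.22, 2.219, 0.003]
contact_force: [0.5, 0.1, -1.7]
width: 39.9
gripper_force: 19.9
```

>>> apply_moves(rows=[[-0.01,0.07,0,0,0,0],[-0.02,0.18,0,0,0,0],[-0.03,0.3,0,0,0,0],[-0.035,0.4,0,0,0,0],[-0.04,0.48,0,0,0,0]])

```text
clock: 3.12
tool_pos: [553.4, -176.8, 149.6]
tool_rot: [-2.221, -2.221, 0.0]
contact_force: [0.5, -0.5, -0.8]
width: 39.4
gripper_force: 19.9
```

>>> apply_moves(rows=[[-0.01,0.1,0,0,0,0],[-0.02,0.2,0,0,0,0],[-0.031,0.29,0,0,0,0],[-0.031,0.35,0,0,0,0],[-0.031,0.37,0,0,0,0]])

```text
clock: 3.53
tool_pos: [627.5, -182.8, 149.1]
tool_rot: [-2.22, -2.222, 0.0]
contact_force: [-0.6, 1.1, -2.0]
width: 39.5
gripper_force: 19.9
```

>>> apply_moves(rows=[[0,0,0.08,0,0,0],[0,0,0.16,0,0,0],[0,0,0.22,0,0,0],[0,0,0.27,0,0,0],[0,0,0.3,0,0,0]])

```text
clock: 3.95
tool_pos: [625.0, -183.0, 89.0]
tool_rot: [-2.22, -2.22, 0.002]
contact_force: [-0.3, -0.9, -2.5]
width: 39.4
gripper_force: 19.9
```

```bash
python3 - <<'E'
from h import *; from workcell import r,viewer
im=viewer.get_image("wrist");cv2.imwrite("pics/w2.png",im["color"][:,:,::-1])
for x in discs(im): print(x)
s=r.sense(); print({k:s[k] for k in("clock","tool_pos","width","gripper_force","contact_force")})
E
```

```text
(array([292.3, 103.5]), array([76.6, 92.5]), array([ 627.3, -101. ]))
{'clock': 4.0, 'tool_pos': array([ 624.86732834, -182.96894772,   88.41348867]), 'width': 39.77669725979877, 'gripper_force': 19.86805446096696, 'contact_force': array([-0.94699188, -0.2412537 , -2.34544353])}
```

View pics/w2.png

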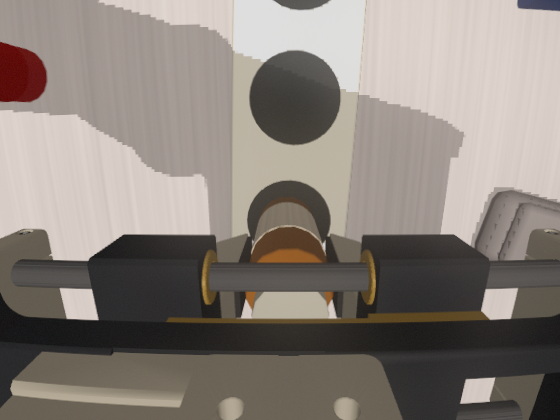

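The bottle's foot at (288,215) sits over seat4's disc (289,220). Lower, release and retreat upward.

>>> apply_moves(rows=[[0,0,0.015,0,0,0],[0,0,0.025,0,0,0],[0,0,0.035,0,0,0],[0,0,0.037,0,0,0],[0,0,0.037,0,0,0]])

```text
clock: 4.42
tool_pos: [626.4, -183.3, 83.6]
tool_rot: [2.221, 2.221, 0.0]
contact_force: [-0.3, -0.4, -1.7]
width: 39.6
gripper_force: 19.9
```

>>> apply_moves(rows=[[0,0,0,0,0,0],[0,0,0,0,0,0],[0,0,0,0,0,0],[0,0,0,0,0,0],[0,0,0,0,0,0]], fingers=1)

```text
clock: 4.83
tool_pos: [626.3, -183.3, 83.5]
tool_rot: [2.221, 2.221, 0.0]
contact_force: [0.5, 0.0, 0.9]
width: 68.4
gripper_force: 0.0
```

>>> apply_moves(rows=[[0,0,-0.06,0,0,0],[0,0,-0.2,0,0,0],[0,0,-0.4,0,0,0],[0,0,-0.6,0,0,0],[0,0,-0.75,0,0,0]])

```text
clock: 5.25
tool_pos: [626.8, -183.5, 237.9]
tool_rot: [2.22, 2.219, 0.003]
contact_force: [0.9, 0.3, -0.4]
width: 91.7
gripper_force: 0.0
```

```bash
python3 - <<'E'
from h import *; from workcell import r,viewer
im=viewer.get_image("wrist");cv2.imwrite("pics/w3.png",im["color"][:,:,::-1])
for x in discs(im): print(x)
h=cv2.cvtColor(im["color"],cv2.COLOR_RGB2HSV)[150:240,240:345]
for c0,s in blobs((h[:,:,1]<75)&(h[:,:,2]>100),200,5000): print(c0+[240,150],s,plane(im,*(c0+[240,150]),130))
s=r.sense(); print({k:s[k] for k in("clock","tool_pos","width","gripper_force","contact_force")})
E
```

```text
(array([289.5, 107.1]), array([54.5, 56.4]), array([628.6, -96.8]))
(array([293.7,  23.3]), array([56.9, 59.4]), array([633.2,  -6.7]))
[286.4 177.4] [27, 21, 39, 21, 208] [ 625.19837422 -159.00462139  130.        ]
{'clock': 5.3, 'tool_pos': array([ 629.27177813, -184.1866958 ,  243.89893903]), 'width': 91.39102301281983, 'gripper_force': 0.0, 'contact_force': array([ 2.35243811, -0.20571746,  4.83751205])}
```

View pics/w3.png

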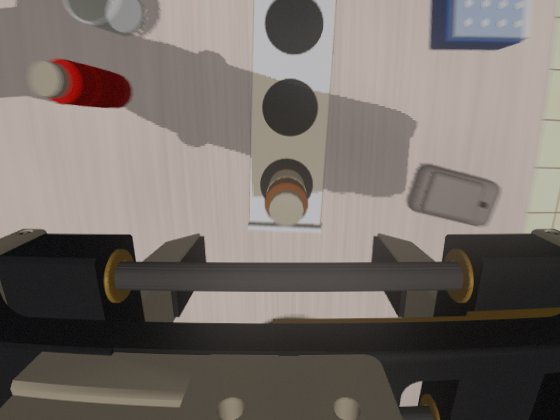

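The 118 stands upright on seat4, cap at (287,208). Now to the 96.

>>> apply_moves(rows=[[0.08,-0.04,0,0,0,0],[0.22,-0.11,0,0,0,0],[0.38,-0.19,0,0,0,0],[0.54,-0.27,0,0,0,0],[0.7,-0.36,0,0,0,0]])

```text
clock: 5.72
tool_pos: [553.5, -42.0, 234.0]
tool_rot: [2.221, 2.22, 0.001]
contact_force: [0.0, 0.5, 0.1]
width: 91.8
gripper_force: 0.0
```

>>> apply_moves(rows=[[0.15,-0.08,0,0,0,0],[0.3,-0.16,0,0,0,0],[0.45,-0.24,0,0,0,0],[0.6,-0.31,0,0,0,0],[0.7,-0.36,0,0,0,0]])

```text
clock: 6.13
tool_pos: [480.6, 99.8, 234.2]
tool_rot: [-2.219, -2.224, -0.002]
contact_force: [0.6, 0.2, 0.8]
width: 91.8
gripper_force: 0.0
```

>>> apply_moves(rows=[[0.1,-0.06,0,0,0,0],[0.2,-0.11,0,0,0,0],[0.27,-0.15,0,0,0,0],[0.315,-0.18,0,0,0,0],[0.315,-0.18,0,0,0,0]])

```text
clock: 6.55
tool_pos: [445.2, 161.7, 233.9]
tool_rot: [-2.218, -2.225, -0.001]
contact_force: [-0.8, -0.5, -0.6]
width: 91.8
gripper_force: 0.0
```

```bash
cat >> h.py <<'E'
def capat(im,z,u0=240,u1=345,v0=150,v1=236):
    """roundest pale blob near the picture middle, cast on the cap-top plane z"""
    h=cv2.cvtColor(im["color"][v0:v1,u0:u1],cv2.COLOR_RGB2HSV)
    g=cv2.resize(h[:,:,2],None,fx=3,fy=3,interpolation=2)
    r0=3*im["fx"]*12/(im["_cz"]-z); k=cv2.HoughCircles(g,cv2.HOUGH_GRADIENT,1,30,param1=80,param2=14,minRadius=int(r0*.7),maxRadius=int(r0*1.6))
    return [] if k is None else [(round(a[0]/3+u0,1),round(a[1]/3+v0,1),round(a[2]/3,1),plane(im,a[0]/3+u0,a[1]/3+v0,z)[:2].round(1)) for a in k[0]]
E
python3 - <<'E'
from h import *; from workcell import r,viewer
import cv2
old=cv2.imread("pics/w3.png")
im=viewer.get_image("wrist");cv2.imwrite("pics/w4.png",im["color"][:,:,::-1])
R,t=cam(im); im["_cz"]=(-R.T@t)[2]
for x in discs(im)+capat(im,96): print(x)
s=r.sense(); print(im["_cz"],{k:s[k] for k in("clock","tool_pos","width")})
E
```

```text
(np.float32(287.8), np.float32(196.8), np.float32(15.0), array([444.4, 162.7]))
(np.float32(287.5), np.float32(180.2), np.float32(20.5), array([444. , 178.7]))
383.59418813399503 {'clock': 6.6, 'tool_pos': array([446.00879206, 160.19814475, 233.76938565]), 'width': 91.92348288006905}
```

View pics/w4.png

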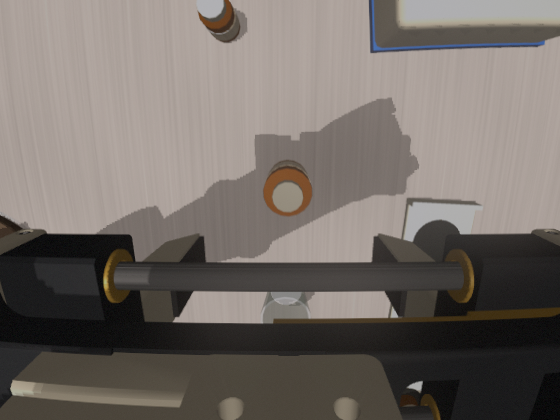

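The 96's cap is at (288,197), giving (444.4,162.7); the beaker at (286,315) is well clear. Descend, grip, lift and carry to seat3.

>>> apply_moves(rows=[[0.008,0,0.16,0,0,0],[0.008,0,0.36,0,0,0],[0.008,0,0.56,0,0,0],[0.008,0,0.76,0,0,0],[0.008,0,0.88,0,0,0]])

```text
clock: 7.02
tool_pos: [445.6, 159.0, 54.3]
tool_rot: [-2.224, -2.219, 0.005]
contact_force: [0.4, 0.1, 0.7]
width: 91.8
gripper_force: 0.0
```

>>> apply_moves(rows=[[0,0,0.03,0,0,0],[0,0,0.04,0,0,0],[0,0,0.04,0,0,0],[0,0,0.04,0,0,0],[0,0,0.04,0,0,0]], fingers=-1, force=25)

```text
clock: 7.43
tool_pos: [447.6, 161.7, 51.0]
tool_rot: [2.221, 2.22, 0.004]
contact_force: [-0.3, 0.2, 0.4]
width: 63.0
gripper_force: 0.0
```

>>> apply_moves(rows=[[0,0,0,0,0,0],[0,0,0,0,0,0],[0,0,0,0,0,0],[0,0,0,0,0,0],[0,0,0,0,0,0]])

```text
clock: 7.85
tool_pos: [446.4, 161.6, 50.2]
tool_rot: [2.221, 2.221, 0.001]
contact_force: [-2.7, -0.7, 9.6]
width: 49.7
gripper_force: 25.0
```

>>> apply_moves(rows=[[0,0,-0.08,0,0,0],[0,0,-0.24,0,0,0],[0,0,-0.42,0,0,0],[0,0,-0.6,0,0,0],[0,0,-0.7,0,0,0]])

```text
clock: 8.27
tool_pos: [447.2, 161.9, 193.2]
tool_rot: [2.22, 2.22, 0.006]
contact_force: [1.2, -0.0, -2.5]
width: 49.3
gripper_force: 25.0
```

>>> apply_moves(rows=[[-0.06,0.04,0,0,0,0],[-0.15,0.1,0,0,0,0],[-0.25,0.18,0,0,0,0],[-0.35,0.25,0,0,0,0],[-0.45,0.32,0,0,0,0]])

```text
clock: 8.68
tool_pos: [510.7, 70.4, 189.6]
tool_rot: [2.221, 2.222, 0.001]
contact_force: [0.2, 0.1, -2.1]
width: 49.5
gripper_force: 25.0
```

>>> apply_moves(rows=[[-0.1,0.07,0,0,0,0],[-0.2,0.14,0,0,0,0],[-0.3,0.21,0,0,0,0],[-0.4,0.28,0,0,0,0],[-0.5,0.35,0,0,0,0]])

```text
clock: 9.1
tool_pos: [580.5, -29.7, 189.4]
tool_rot: [-2.221, -2.221, 0.0]
contact_force: [0.2, 0.8, -2.3]
width: 49.4
gripper_force: 25.0
```

>>> apply_moves(rows=[[-0.09,0.06,0,0,0,0],[-0.18,0.13,0,0,0,0],[-0.26,0.19,0,0,0,0],[-0.32,0.23,0,0,0,0],[-0.347,0.25,0,0,0,0]])

```text
clock: 9.52
tool_pos: [630.7, -100.6, 189.2]
tool_rot: [2.224, 2.218, -0.001]
contact_force: [-0.2, 0.0, -1.8]
width: 49.7
gripper_force: 25.0
```

>>> apply_moves(rows=[[0,0,0.1,0,0,0],[0,0,0.24,0,0,0],[0,0,0.38,0,0,0],[0,0,0.5,0,0,0],[0,0,0.58,0,0,0]])

```text
clock: 9.93
tool_pos: [628.5, -97.0, 70.9]
tool_rot: [-2.219, -2.22, 0.003]
contact_force: [-0.2, -0.6, -2.7]
width: 49.7
gripper_force: 25.0
```

```bash
python3 - <<'E'
from h import *; from workcell import r,viewer
a=viewer.get_image("wrist")["color"]; b=viewer.get_image("side")["color"][150:360,200:480]
cv2.imwrite("pics/w5.png",np.hstack([a[:,150:430][:320],cv2.resize(b,(427,320))])[:,:,::-1])
s=r.sense(); print({k:s[k] for k in("clock","tool_pos","width","gripper_force","contact_force")})
E
```

```text
{'clock': 10.0333, 'tool_pos': array([627.62222402, -97.00617709,  70.38881814]), 'width': 49.645242871852744, 'gripper_force': 24.995607202872634, 'contact_force': array([-0.93514085,  0.01255705, -1.76056914])}
```

View pics/w5.png

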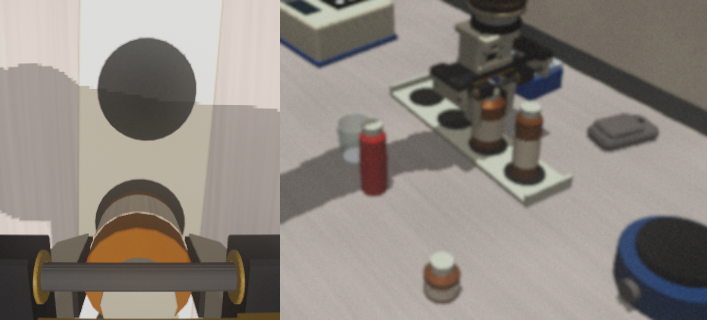

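The 96 hangs over seat3 and the 118 stands on seat4. Lower, release, rise and go on to the 74.

>>> apply_moves(rows=[[0,0,0.02,0,0,0],[0,0,0.04,0,0,0],[0,0,0.056,0,0,0],[0,0,0.057,0,0,0],[0,0,0.057,0,0,0]])

```text
clock: 10.45
tool_pos: [630.5, -98.1, 62.5]
tool_rot: [2.221, 2.221, 0.001]
contact_force: [0.2, 0.5, -2.3]
width: 49.7
gripper_force: 25.0
```

>>> apply_moves(rows=[[0,0,0,0,0,0],[0,0,0,0,0,0],[0,0,0,0,0,0],[0,0,0,0,0,0],[0,0,0,0,0,0]], fingers=1)

```text
clock: 10.87
tool_pos: [630.4, -98.0, 62.2]
tool_rot: [2.221, 2.221, 0.0]
contact_force: [0.5, -0.1, -0.1]
width: 78.3
gripper_force: 0.0
```

>>> apply_moves(rows=[[0,0,-0.06,0,0,0],[0,0,-0.22,0,0,0],[0,0,-0.44,0,0,0],[0,0,-0.66,0,0,0],[0,0,-0.86,0,0,0]])

```text
clock: 11.28
tool_pos: [629.7, -98.0, 233.8]
tool_rot: [2.221, 2.221, 0.0]
contact_force: [1.5, -0.3, 0.0]
width: 91.7
gripper_force: 0.0
```

>>> apply_moves(rows=[[0.1,-0.06,0,0,0,0],[0.25,-0.15,0,0,0,0],[0.4,-0.24,0,0,0,0],[0.55,-0.33,0,0,0,0],[0.7,-0.41,0,0,0,0]])

```text
clock: 11.7
tool_pos: [547.0, 43.1, 232.1]
tool_rot: [2.221, 2.22, 0.001]
contact_force: [0.6, 0.3, 0.3]
width: 91.8
gripper_force: 0.0
```

>>> apply_moves(rows=[[0.16,-0.09,0,0,0,0],[0.32,-0.18,0,0,0,0],[0.48,-0.27,0,0,0,0],[0.64,-0.36,0,0,0,0],[0.8,-0.46,0,0,0,0]])

```text
clock: 12.12
tool_pos: [455.5, 203.3, 232.1]
tool_rot: [2.221, 2.22, 0.002]
contact_force: [0.9, 0.5, 0.1]
width: 91.7
gripper_force: 0.0
```

>>> apply_moves(rows=[[0.15,-0.09,0,0,0,0],[0.3,-0.18,0,0,0,0],[0.45,-0.27,0,0,0,0],[0.6,-0.36,0,0,0,0],[0.67,-0.41,0,0,0,0]])

```text
clock: 12.53
tool_pos: [371.4, 340.0, 232.2]
tool_rot: [-2.216, -2.225, -0.003]
contact_force: [-0.2, 0.5, -0.4]
width: 91.9
gripper_force: 0.0
```

```bash
python3 - <<'E'
from h import *; from workcell import r,viewer
im=viewer.get_image("wrist");cv2.imwrite("pics/w6.png",im["color"][:,:,::-1])
R,t=cam(im); im["_cz"]=(-R.T@t)[2]
for x in capat(im,74): print(x)
s=r.sense(); print(im["_cz"],{k:s[k] for k in("clock","tool_pos","tool_rot","width")})
E
```

```text
(np.float32(288.8), np.float32(194.2), np.float32(12.9), array([371.6, 339.3]))
381.98465004021347 {'clock': 12.5833, 'tool_pos': array([369.94581297, 341.68715695, 232.11924737]), 'tool_rot': array([-2.21172501, -2.22736113, -0.00299545]), 'width': 92.02347018786591}
```

View pics/w6.png

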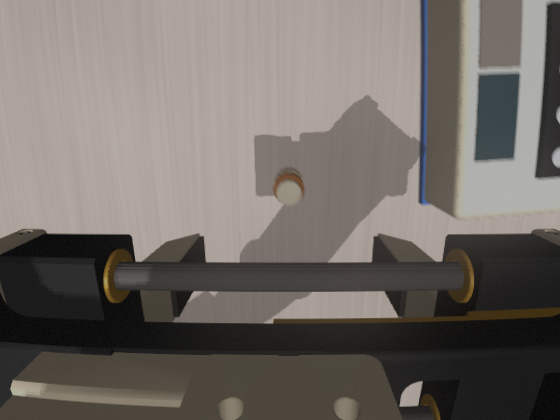

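The 74's cap is at (289,192); the analyser's edge is at column ~425. The arm was still settling, so I'll measure again and check clearance to the analyser.

>>> apply_moves(rows=[[0,0,0,0,0,0],[0,0,0,0,0,0],[0,0,0,0,0,0],[0,0,0,0,0,0],[0,0,0,0,0,0]])

```text
clock: 13.0
tool_pos: [375.0, 335.0, 231.1]
tool_rot: [2.224, 2.219, 0.0]
contact_force: [-0.2, 0.7, -0.5]
width: 91.6
gripper_force: 0.0
```

```bash
python3 - <<'E'
from h import *; from workcell import r,viewer
im=viewer.get_image("wrist");cv2.imwrite("pics/w7.png",im["color"][:,:,::-1])
R,t=cam(im); im["_cz"]=(-R.T@t)[2]
for x in capat(im,74): print(x)
b=cv2.cvtColor(im["color"],cv2.COLOR_RGB2HSV); m=(b[:,:,0]>105)&(b[:,:,0]<125)&(b[:,:,1]>150)&(b[:,:,2]>60)
v,u=np.nonzero(m[:215]); i=u.argmin(); j=v.argmax(); print(u[i],v[i],plane(im,u[i],v[i],0)[:2],u[j],v[j],plane(im,u[j],v[j],0)[:2])
h=cv2.cvtColor(im["color"],cv2.COLOR_RGB2HSV)[150:236,240:345]
for c0,s in blobs((h[:,:,1]<60)&(h[:,:,2]>120)&(np.hypot(*np.mgrid[-42:44,-49:56])<22),100,5000): print(c0+[240,150],s)
s=r.sense(); print({k:s[k] for k in("clock","tool_pos","tool_rot")})
E
```

```text
(np.float32(286.8), np.float32(185.2), np.float32(16.0), array([373.2, 343.3]))
422 170 [540.85499555 347.96800287] 423 199 [546.02646013 310.88336945]
[289.4 195.3] [28, 23, 43, 41, 1196]
{'clock': 13.05, 'tool_pos': array([374.86809235, 335.17528513, 231.02503793]), 'tool_rot': array([2.22324400e+00, 2.21921930e+00, 6.79353106e-05])}
```

```bash
python3 - <<'E'
from h import *
c=cv2.imread("pics/w7.png")[:,:,::-1].astype(int)
print([ (v,c[v,286:290].mean(0).round().astype(int).tolist()) for v in range(164,216,2)])
for v in (185,192,198): print(v,[(u,c[v,u].tolist()) for u in range(266,312,3)])
E
```

```text
[(164, [112, 102, 95]), (166, [97, 88, 78]), (168, [112, 100, 86]), (170, [82, 62, 48]), (172, [113, 74, 48]), (174, [114, 76, 50]), (176, [96, 83, 70]), (178, [141, 133, 120]), (180, [153, 146, 132]), (182, [153, 145, 131]), (184, [153, 146, 131]), (186, [152, 145, 131]), (188, [152, 144, 130]), (190, [152, 144, 130]), (192, [151, 143, 129]), (194, [150, 143, 129]), (196, [150, 142, 128]), (198, [150, 142, 128]), (200, [150, 142, 128]), (202, [127, 119, 112]), (204, [124, 115, 110]), (206, [124, 116, 111]), (208, [124, 116, 110]), (210, [124, 115, 110]), (212, [124, 115, 110]), (214, [124, 115, 110])]
185 [(266, [129, 120, 114]), (269, [126, 116, 112]), (272, [117, 79, 53]), (275, [146, 138, 125]), (278, [152, 145, 131]), (281, [153, 146, 131]), (284, [152, 144, 130]), (287, [152, 144, 130]), (290, [153, 145, 130]), (293, [152, 144, 130]), (296, [152, 143, 129]), (299, [110, 72, 48]), (302, [104, 86, 74]), (305, [126, 117, 112]), (308, [123, 115, 109]), (311, [125, 117, 110])]
192 [(266, [128, 120, 114]), (269, [128, 118, 113]), (272, [118, 97, 84]), (275, [152, 144, 130]), (278, [151, 143, 129]), (281, [151, 143, 129]), (284, [151, 143, 129]), (287, [151, 143, 129]), (290, [151, 143, 128]), (293, [151, 143, 129]), (296, [152, 144, 129]), (299, [97, 67, 48]), (302, [124, 115, 110]), (305, [125, 117, 111]), (308, [124, 114, 111]), (311, [123, 114, 110])]
198 [(266, [177, 166, 160]), (269, [173, 162, 156]), (272, [178, 168, 162]), (275, [175, 163, 157]), (278, [154, 145, 133]), (281, [149, 140, 126]), (284, [149, 141, 127]), (287, [150, 143, 129]), (290, [150, 142, 128]), (293, [151, 143, 128]), (296, [128, 116, 105]), (299, [125, 117, 111]), (302, [124, 114, 109]), (305, [127, 118, 114]), (308, [124, 115, 110]), (311, [124, 115, 110])]
```

The cap is a clean circle at (286,189), radius 12 px, giving (372.4,339.4). The analyser's edge is at x≈541, clear of the gripper. Grip the 74 and carry it to seat2.

>>> apply_moves(rows=[[0.015,-0.002,0.16,0,0,0],[0.015,-0.002,0.34,0,0,0],[0.015,-0.002,0.54,0,0,0],[0.015,-0.002,0.72,0,0,0],[0.015,-0.002,0.9,0,0,0]])

```text
clock: 13.47
tool_pos: [374.2, 338.5, 49.5]
tool_rot: [2.223, 2.22, 0.001]
contact_force: [0.7, 0.3, -0.9]
width: 91.6
gripper_force: 0.0
```

>>> apply_moves(rows=[[0,0,0.06,0,0,0],[0,0,0.1,0,0,0],[0,0,0.1,0,0,0],[0,0,0.1,0,0,0],[0,0,0.1,0,0,0]], fingers=-1, force=15)

```text
clock: 13.88
tool_pos: [374.7, 339.7, 32.2]
tool_rot: [2.222, 2.221, 0.004]
contact_force: [1.1, -0.5, -0.1]
width: 63.2
gripper_force: 0.0
```

>>> apply_moves(rows=[[0,0,0,0,0,0],[0,0,0,0,0,0],[0,0,0,0,0,0],[0,0,0,0,0,0],[0,0,0,0,0,0]])

```text
clock: 14.3
tool_pos: [373.9, 339.2, 31.3]
tool_rot: [2.221, 2.221, 0.001]
contact_force: [-0.2, -0.0, 5.4]
width: 33.8
gripper_force: 15.0
```

>>> apply_moves(rows=[[0,0,0,0,0,0],[0,0,-0.1,0,0,0],[0,0,-0.26,0,0,0],[0,0,-0.44,0,0,0],[0,0,-0.6,0,0,0]])

```text
clock: 14.72
tool_pos: [373.5, 338.7, 152.4]
tool_rot: [-2.221, -2.221, 0.001]
contact_force: [0.9, 0.8, -1.2]
width: 33.6
gripper_force: 15.0
```

>>> apply_moves(rows=[[-0.06,0.04,0,0,0,0],[-0.16,0.12,0,0,0,0],[-0.28,0.21,0,0,0,0],[-0.4,0.3,0,0,0,0],[-0.5,0.38,0,0,0,0]])

```text
clock: 15.13
tool_pos: [450.6, 237.0, 150.9]
tool_rot: [2.222, 2.22, -0.001]
contact_force: [0.3, -0.4, -0.7]
width: 33.3
gripper_force: 15.0
```

>>> apply_moves(rows=[[-0.13,0.1,0,0,0,0],[-0.27,0.2,0,0,0,0],[-0.41,0.31,0,0,0,0],[-0.55,0.41,0,0,0,0],[-0.7,0.52,0,0,0,0]])

```text
clock: 15.55
tool_pos: [554.1, 97.8, 150.8]
tool_rot: [-2.22, -2.222, 0.0]
contact_force: [0.8, 0.6, -0.3]
width: 33.4
gripper_force: 15.0
```

>>> apply_moves(rows=[[-0.13,0.1,0,0,0,0],[-0.26,0.2,0,0,0,0],[-0.38,0.29,0,0,0,0],[-0.48,0.36,0,0,0,0],[-0.53,0.4,0,0,0,0]])

```text
clock: 15.97
tool_pos: [634.9, -11.1, 150.5]
tool_rot: [2.225, 2.216, -0.002]
contact_force: [-0.1, -0.6, -0.2]
width: 33.4
gripper_force: 15.0
```

>>> apply_moves(rows=[[0,0,0.04,0,0,0],[0,0,0.1,0,0,0],[0,0,0.2,0,0,0],[0,0,0.26,0,0,0],[0,0,0.3,0,0,0]])

```text
clock: 16.38
tool_pos: [631.6, -5.0, 88.4]
tool_rot: [-2.217, -2.222, 0.003]
contact_force: [-0.2, -0.9, -1.0]
width: 34.0
gripper_force: 15.0
```

>>> apply_moves(rows=[[0,0,0,0,0,0],[0,0,0,0,0,0],[0,0,0,0,0,0],[0,0,0,0,0,0],[0,0,0,0,0,0]])

```text
clock: 16.8
tool_pos: [634.4, -7.0, 91.8]
tool_rot: [2.221, 2.221, 0.002]
contact_force: [-0.7, 0.2, -1.1]
width: 33.4
gripper_force: 15.0
```

The 74 hangs correctly over seat2. Lower, release and travel to the 52.

>>> apply_moves(rows=[[0,0,0.06,0,0,0],[0,0,0.13,0,0,0],[0,0,0.19,0,0,0],[0,0,0.23,0,0,0],[0,0,0.238,0,0,0]])

```text
clock: 17.22
tool_pos: [632.9, -7.1, 42.0]
tool_rot: [-2.221, -2.22, 0.003]
contact_force: [-5.1, -1.2, 11.7]
width: 33.2
gripper_force: 15.0
```

>>> apply_moves(rows=[[0,0,0,0,0,0],[0,0,0,0,0,0],[0,0,0,0,0,0],[0,0,0,0,0,0],[0,0,0,0,0,0]])

```text
clock: 17.63
tool_pos: [633.9, -7.0, 43.3]
tool_rot: [2.221, 2.221, 0.0]
contact_force: [-0.0, 0.6, -0.4]
width: 33.9
gripper_force: 15.0
```

>>> apply_moves(rows=[[0,0,0,0,0,0],[0,0,0,0,0,0],[0,0,0,0,0,0],[0,0,0,0,0,0],[0,0,0,0,0,0]], fingers=1)

```text
clock: 18.05
tool_pos: [633.9, -7.0, 43.4]
tool_rot: [2.221, 2.221, 0.0]
contact_force: [-0.1, -0.5, -0.8]
width: 62.1
gripper_force: 0.0
```

>>> apply_moves(rows=[[0,0,-0.08,0,0,0],[0,0,-0.26,0,0,0],[0,0,-0.46,0,0,0],[0,0,-0.66,0,0,0],[0,0,-0.86,0,0,0]])

```text
clock: 18.47
tool_pos: [633.4, -7.1, 217.2]
tool_rot: [-2.221, -2.221, 0.0]
contact_force: [1.8, 0.0, -0.1]
width: 91.0
gripper_force: 0.0
```

>>> apply_moves(rows=[[-0.08,-0.07,-0.09,0,0,0],[-0.18,-0.16,-0.09,0,0,0],[-0.29,-0.25,-0.09,0,0,0],[-0.4,-0.35,-0.09,0,0,0],[-0.5,-0.44,-0.09,0,0,0]])

```text
clock: 18.88
tool_pos: [544.6, -108.2, 233.6]
tool_rot: [2.222, 2.221, -0.0]
contact_force: [0.9, -1.2, -0.4]
width: 91.8
gripper_force: 0.0
```

>>> apply_moves(rows=[[-0.11,-0.1,0,0,0,0],[-0.22,-0.2,0,0,0,0],[-0.33,-0.3,0,0,0,0],[-0.44,-0.4,0,0,0,0],[-0.55,-0.48,0,0,0,0]])

```text
clock: 19.3
tool_pos: [448.1, -218.0, 233.5]
tool_rot: [2.222, 2.221, -0.0]
contact_force: [-0.2, -1.0, -0.6]
width: 91.9
gripper_force: 0.0
```

>>> apply_moves(rows=[[-0.1,-0.09,0,0,0,0],[-0.2,-0.18,0,0,0,0],[-0.29,-0.26,0,0,0,0],[-0.36,-0.32,0,0,0,0],[-0.38,-0.34,0,0,0,0]])

```text
clock: 19.72
tool_pos: [379.4, -295.5, 233.5]
tool_rot: [2.226, 2.216, -0.002]
contact_force: [-0.7, 0.0, -0.3]
width: 91.7
gripper_force: 0.0
```

>>> apply_moves(rows=[[0,0,0,0,0,0],[0,0,0,0,0,0],[0,0,0,0,0,0],[0,0,0,0,0,0],[0,0,0,0,0,0]])

```text
clock: 20.13
tool_pos: [382.6, -292.2, 233.3]
tool_rot: [-2.22, -2.223, -0.0]
contact_force: [0.8, -0.0, 0.1]
width: 91.6
gripper_force: 0.0
```

```bash
cat >> h.py <<'E'
def cap2(im,z,u0,u1,v0,v1):
    """cap as the largest blob of cap hue (paler than glass, yellower than bench): enclosing circle"""
    c=im["color"][v0:v1,u0:u1].astype(int); q=c[:,:,1]-c[:,:,2]; p=c[:,:,0]-c[:,:,1]
    m=((q>=9)&(q<24)&(p<14)).astype(np.uint8); m=cv2.morphologyEx(m,cv2.MORPH_OPEN,np.ones((3,3)))
    k=max(cv2.findContours(m,0,1)[0],key=cv2.contourArea); (u,v),rr=cv2.minEnclosingCircle(k)
    return round(u+u0,1),round(v+v0,1),round(rr,1),cv2.contourArea(k)/(np.pi*rr*rr),plane(im,u+u0,v+v0,z)
E
python3 - <<'E'
from h import *; from workcell import r,viewer; import pickle
im=viewer.get_image("wrist");pickle.dump(im,open("v8.pkl","wb"));cv2.imwrite("pics/w8.png",im["color"][:,:,::-1])
print(cap2(im,52,240,345,140,236)); print(discs(im))
s=r.sense(); print({k:s[k] for k in("clock","tool_pos","tool_rot","width")})
E
```

```text
(285.8, 189.9, 13.5, 0.8994805939180293, array([ 379.50437539, -293.65603889,   52.        ]))
[]
{'clock': 20.1833, 'tool_pos': array([ 382.3904642, -292.2880147,  233.2640357]), 'tool_rot': array([-2.21974716e+00, -2.22296176e+00, -2.85145678e-04]), 'width': 91.74296829396896}
```

View pics/w8.png

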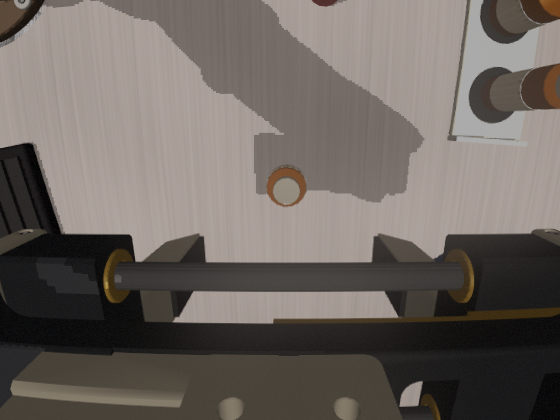

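The 52's cap is at (286,190), giving (379.5,-293.7); it stands alone and upright. Grip it, lift it high and carry it to seat1.

>>> apply_moves(rows=[[-0.006,-0.006,0.16,0,0,0],[-0.006,-0.006,0.34,0,0,0],[-0.006,-0.006,0.54,0,0,0],[-0.006,-0.006,0.72,0,0,0],[-0.006,-0.006,0.88,0,0,0]])

```text
clock: 20.6
tool_pos: [380.5, -293.6, 55.5]
tool_rot: [-2.22, -2.222, -0.0]
contact_force: [1.3, 0.6, -1.1]
width: 91.9
gripper_force: 0.0
```

>>> apply_moves(rows=[[0,0,0.08,0,0,0],[0,0,0.15,0,0,0],[0,0,0.2,0,0,0],[0,0,0.225,0,0,0],[0,0,0.225,0,0,0]])

```text
clock: 21.02
tool_pos: [380.5, -293.9, 11.7]
tool_rot: [-2.22, -2.221, 0.0]
contact_force: [0.5, 0.2, 0.3]
width: 92.2
gripper_force: 0.0
```

>>> apply_moves(rows=[[0,0,0,0,0,0],[0,0,0,0,0,0],[0,0,0,0,0,0],[0,0,0,0,0,0],[0,0,0,0,0,0]], fingers=-1, force=15)

```text
clock: 21.43
tool_pos: [380.9, -294.4, 12.8]
tool_rot: [2.221, 2.221, 0.0]
contact_force: [-0.3, 0.8, -0.1]
width: 63.1
gripper_force: 0.0
```

>>> apply_moves(rows=[[0,0,0,0,0,0],[0,0,0,0,0,0],[0,0,0,0,0,0],[0,0,0,0,0,0],[0,0,0,0,0,0]])

```text
clock: 21.85
tool_pos: [380.6, -294.2, 12.4]
tool_rot: [2.221, 2.221, 0.0]
contact_force: [-0.1, 0.2, 2.3]
width: 44.9
gripper_force: 15.0
```

>>> apply_moves(rows=[[0,0,-0.08,0,0,0],[0,0,-0.24,0,0,0],[0,0,-0.42,0,0,0],[0,0,-0.62,0,0,0],[0,0,-0.8,0,0,0]])

```text
clock: 22.27
tool_pos: [380.2, -294.0, 174.3]
tool_rot: [-2.221, -2.221, 0.0]
contact_force: [1.3, 0.8, -1.6]
width: 45.7
gripper_force: 15.0
```

>>> apply_moves(rows=[[0.06,0.04,0,0,0,0],[0.17,0.12,0,0,0,0],[0.29,0.2,0,0,0,0],[0.42,0.29,0,0,0,0],[0.55,0.38,0,0,0,0]])

```text
clock: 22.68
tool_pos: [456.9, -183.2, 172.4]
tool_rot: [2.223, 2.22, -0.0]
contact_force: [0.8, -0.4, -0.0]
width: 45.5
gripper_force: 15.0
```

>>> apply_moves(rows=[[0.15,0.1,0,0,0,0],[0.3,0.2,0,0,0,0],[0.45,0.3,0,0,0,0],[0.6,0.41,0,0,0,0],[0.75,0.51,0,0,0,0]])

```text
clock: 23.1
tool_pos: [559.3, -32.6, 172.1]
tool_rot: [-2.222, -2.221, 0.0]
contact_force: [1.5, 0.3, -0.4]
width: 45.3
gripper_force: 15.0
```

>>> apply_moves(rows=[[0.15,0.1,0,0,0,0],[0.3,0.2,0,0,0,0],[0.44,0.3,0,0,0,0],[0.54,0.37,0,0,0,0],[0.58,0.4,0,0,0,0]])

```text
clock: 23.52
tool_pos: [639.6, 86.7, 171.7]
tool_rot: [-2.215, -2.225, -0.002]
contact_force: [-0.6, 0.7, -0.3]
width: 45.4
gripper_force: 15.0
```

>>> apply_moves(rows=[[0,0,0,0,0,0],[0,0,0.1,0,0,0],[0,0,0.25,0,0,0],[0,0,0.4,0,0,0],[0,0,0.5,0,0,0]])

```text
clock: 23.93
tool_pos: [636.6, 79.1, 69.8]
tool_rot: [-2.223, -2.219, 0.005]
contact_force: [0.7, -0.6, -0.1]
width: 45.1
gripper_force: 15.0
```

>>> apply_moves(rows=[[0,0,0,0,0,0],[0,0,0,0,0,0],[0,0,0,0,0,0],[0,0,0,0,0,0],[0,0,0,0,0,0]])

```text
clock: 24.35
tool_pos: [639.7, 81.7, 74.2]
tool_rot: [2.221, 2.22, 0.004]
contact_force: [0.8, 1.2, -1.4]
width: 45.1
gripper_force: 15.0
```

>>> apply_moves(rows=[[0.003,-0.003,0.06,0,0,0],[0.003,-0.003,0.13,0,0,0],[0.003,-0.003,0.19,0,0,0],[0.003,-0.003,0.225,0,0,0],[0.003,-0.003,0.236,0,0,0]])

```text
clock: 24.77
tool_pos: [637.0, 82.3, 24.2]
tool_rot: [-2.22, -2.221, 0.003]
contact_force: [-8.4, -0.8, 20.8]
width: 45.2
gripper_force: 15.1
```

>>> apply_moves(rows=[[0,0,0,0,0,0],[0,0,0,0,0,0],[0,0,0,0,0,0],[0,0,0,0,0,0],[0,0,0,0,0,0]])

```text
clock: 25.18
tool_pos: [638.1, 82.4, 25.2]
tool_rot: [2.222, 2.221, 0.0]
contact_force: [0.2, 0.4, -0.6]
width: 45.3
gripper_force: 15.0
```

>>> apply_moves(rows=[[0,0,0,0,0,0],[0,0,0,0,0,0],[0,0,0,0,0,0],[0,0,0,0,0,0],[0,0,0,0,0,0]], fingers=1)

```text
clock: 25.6
tool_pos: [638.0, 82.4, 25.2]
tool_rot: [2.222, 2.221, 0.0]
contact_force: [-0.4, -0.7, -0.5]
width: 74.1
gripper_force: 0.0
```

>>> apply_moves(rows=[[0,0,-0.06,0,0,0],[0,0,-0.2,0,0,0],[0,0,-0.4,0,0,0],[0,0,-0.6,0,0,0],[0,0,-0.8,0,0,0]])

```text
clock: 26.02
tool_pos: [637.6, 82.3, 187.8]
tool_rot: [-2.221, -2.221, -0.0]
contact_force: [1.0, -0.0, -0.3]
width: 91.8
gripper_force: 0.0
```

>>> apply_moves(rows=[[0,0,-0.15,0,0,0],[0,0,-0.25,0,0,0],[0,0,-0.25,0,0,0],[0,0,-0.25,0,0,0],[0,0,-0.25,0,0,0]])

```text
clock: 26.43
tool_pos: [637.5, 82.3, 235.0]
tool_rot: [-2.221, -2.221, 0.001]
contact_force: [-0.9, 0.2, -0.5]
width: 91.9
gripper_force: 0.0
```

```bash
python3 - <<'E'
from h import *; from workcell import r,viewer
im=viewer.get_image("wrist"); print(cap2(im,64,240,345,140,236))
s=r.sense(); print({k:s[k] for k in("clock","tool_pos","width")})
a=im["color"][:240]; b=viewer.get_image("side")["color"][150:330,200:440]; c=viewer.get_image("scene")["color"][190:290,150:350]
cv2.imwrite("pics/w9.png",np.vstack([a,np.hstack([cv2.resize(b,(280,210)),cv2.resize(c,(280,210))])])[:,:,::-1])
E
```

```text
(291.0, 177.0, 53.8, 0.30035565779612955, array([639.83203547,  96.50257622,  64.        ]))
{'clock': 26.4833, 'tool_pos': array([637.24449551,  82.23589596, 234.24729359]), 'width': 91.86813816112112}
```

View pics/w9.png

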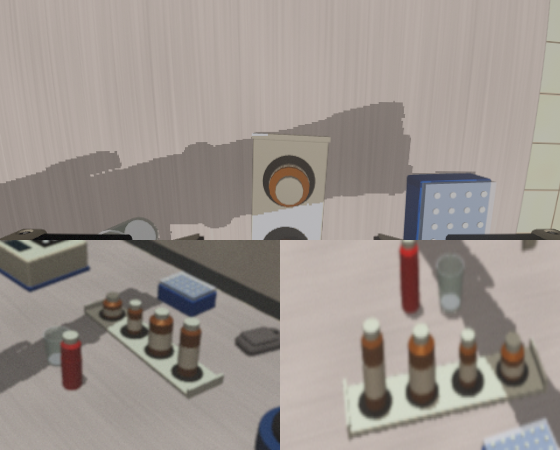

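All four stand upright in the right order, 52 nearest the analyser. One more wrist look to check centring.

>>> apply_moves(rows=[[-0.15,0,-0.05,0,0,0],[-0.35,0,-0.1,0,0,0],[-0.55,0,-0.15,0,0,0],[-0.73,0,-0.2,0,0,0],[-0.85,0,-0.25,0,0,0]])

```text
clock: 27.0
tool_pos: [637.1, -92.6, 284.6]
tool_rot: [2.226, 2.217, -0.005]
contact_force: [1.7, 0.0, -0.3]
width: 92.1
gripper_force: 0.0
```

>>> apply_moves(rows=[[-0.15,0,0,0,0,0],[-0.3,0,0,0,0,0],[-0.35,0,0,0,0,0],[-0.35,0,0,0,0,0],[-0.35,0,0,0,0,0]])

```text
clock: 27.42
tool_pos: [637.7, -157.3, 284.2]
tool_rot: [-2.221, -2.219, 0.001]
contact_force: [-0.4, 0.6, -0.3]
width: 92.1
gripper_force: 0.0
```

>>> apply_moves(rows=[[0,0,0,0,0,0],[0,0,0,0,0,0],[0,0,0,0,0,0],[0,0,0,0,0,0],[0,0,0,0,0,0]])

```text
clock: 27.83
tool_pos: [638.1, -156.8, 285.2]
tool_rot: [-2.22, -2.223, -0.0]
contact_force: [-0.5, -0.8, 0.1]
width: 91.6
gripper_force: 0.0
```

```bash
python3 - <<'E'
from h import *; from workcell import r,viewer; import pickle
im=viewer.get_image("wrist"); pickle.dump(im,open("v10.pkl","wb")); R,t=cam(im)
S={"52":(637.2,82.8,64),"74":(633,-6.8,86),"96":(628.5,-96.6,108),"118":(624.1,-185.8,130)}
big=cv2.resize(im["color"],None,fx=1.4,fy=1.4); 
for k,(x,y,z) in S.items():
    p=cv2.projectPoints(np.array([[x,y,z]],float),im["rvec"],im["tvec"],np.array([[im["fx"],0,im["cx"]],[0,im["fy"],im["cy"]],[0,0,1]]),np.array([im["k1"],0,0,0]))[0].ravel()
    u,v=p; cv2.drawMarker(big,(int(u*1.4),int(v*1.4)),(0,0,255),0,8,1)
    dep=(R@np.array([x,y,z])+t)[2]; w=int(im["fx"]*22/dep)
    print(k,p.round(1),"px/mm",round(im["fx"]/dep,2))
    u0,v0=max(int(u)-w,0),max(int(v)-w,0)
    try: print(cap2(im,z,u0,int(u)+w,v0,int(v)+w))
    except Exception as e: print(e)
cv2.imwrite("pics/w10.png",big[:360,200:640,::-1])
E
```

```text
52 [288.  -39.9] px/mm 0.99
(285.5, 141.0, 54.3, 0.19991291048065005, array([ 634.44097055, -108.43889452,   64.        ]))
74 [283.8  43.1] px/mm 0.99
max() iterable argument is empty
96 [279.3 131.6] px/mm 0.98
(280.6, 131.5, 14.2, 0.9234453616613327, array([629.80031604, -96.49831528, 108.        ]))
118 [274.9 221.3] px/mm 0.98
(271.5, 211.0, 8.5, 0.40090681206323947, array([ 620.72568735, -174.7954549 ,  130.        ]))
```

View pics/w10.png

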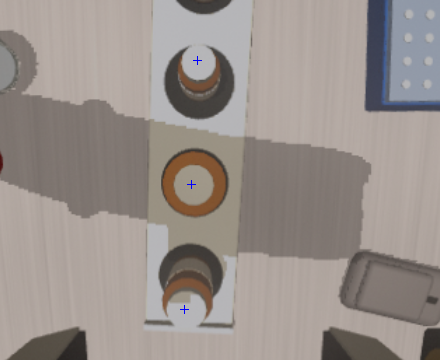

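The cross marks show where each cap would be if perfectly centred: 74 at (197,60), 96 at (191,184), 118 at (184,309). The caps lie within about 2–3 mm of them. All bottles are upright and the beaker and red bottle are untouched, so I'm handing in.

```bash
python3 -c "
from workcell import r
print(r.sign_off())"
```

```text
the job is handed in; nothing more can be done
None
```

The job is handed in: the 52, 74, 96 and 118 bottles stand upright on seats 1–4, shortest nearest the analyser; the 74, 96 and 118 caps measured within about 3 mm of disc centre, the 52 was checked by eye only, and the beaker and red bottle were not touched.

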